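Nest three domed jar lids in a carton and close it

ROBOT

A 6-joint arm with a two-finger parallel gripper is mounted at the origin on the work surface. World frame = base frame: x ahead of the robot, y to its left, z up, the work surface at z = 0. Lengths are in m, angles in degrees, forces in N, time in s.
With the tool pointing down it reaches from about 0.35 to 0.875 m from the base axis. Payload 4.2 kg.
Tool frame: the origin (TCP) lies at the very end of the fingers, on their centre line; the grasp point (between the pads) lies 19 mm behind it (r.grip_point_offset is the distance from the TCP to the grasp point, in m); z points along the fingers, y is the line along which they close (so a half turn about z gives the same grasp; the last joint's range is limited). The gripper opens to 87 mm and grips with 3 to 60 N. Pads are 19 mm wide; open, the fingers measure 117 mm over their backs; the gripper's body (75 mm by 190 mm) begins 51 mm behind the grasp point.
Start: joints at [87.582, 22.042, 0.453, 0, -68.411, -14.817], TCP at [0.185, 0.597, 0.223] pointing down, gripper open.
Joint ranges: [-179.83, 179.83], [-69.29, 118.12], [-61.27, 80.66], [-181.25, 117.63], [-171.15, -9.14], [-177.46, 177.46]. Speed limits (degrees/s): [159.86, 159.86, 180, 180, 180, 180].

INTERFACE

Orientations are given as a 3x3 rotation matrix whose columns are the frame's x, y, z axes.
In Python, from station import r, cams gives the robot as it stands. The module is installed in compiled form; this text tells all that it offers.
- The arm moves only by the shell command python3 -m handwheel 'ROWS'. ROWS is JSON, a list that holds one entry, the list of rows, each a list of 7 numbers: the turn, a rotation vector about the tool's x, y, z in units of 6 degrees (1.0 is 6 degrees), then the shift along the tool's x, y, z in m, then the finger opening in m, from 0 to 0.087. In form: [[[ax, ay, az, x, y, z, jaw], ...]]. A call has 1 to 12 rows; each row shifts and turns the commanded pose from where the row before left it, along the tool's axes as they then stand; what a row does not reach is not made up. A row lasts 1/10 s, in which the tool goes at most 50 mm and 8.59 degrees, less where a joint would pass 70% of its speed; a pose out of reach is approached as far as the arm can. A call with a gripper value outside its range is refused whole. The fingers move at their own pace and stop on an object; the grip force is fixed at half the most. Time passes only in rows, so rows that do not move let the fingers close. It gives the time, the measured TCP pose, the force, the opening and the grip force at its end, in the units of the state.
- r.sense(): the state, without advancing time (a new reading comes with each control period).
- cams.capture(name): name is "side" or "top"; returns the picture (480x640x3 uint8, red, green, blue); there is no depth.
- cams.get_calibration(name): a dict with "camera_matrix" (3x3 intrinsics, pixels), "rvec" (rotation vector, rad) and "tvec" (3), from world to camera coordinates, as OpenCV has them. Camera axes: x right, y down, z forward; pixel columns grow to the right and rows downward; lengths in m; the calibration is good to about 2 mm. A picture is of the moment at which its call begins. get_calibration takes no time and is no camera call.
- r.finish_job(): hands the job in; it is judged then, once.
The state is a dict: "time_s": time; "joints": joint angles; "joint_velocities": joint speeds; "effort": joint torques, N m; "tcp_pos": TCP position; "ee_rot": TCP orientation; "wrist_force": force on the tool from outside, world axes, zero at the start; "moment": the same for the moment, N m; "gripper_width": opening from 0.0 (shut) to 1.0 (fully open); "gripper_force": force on a finger pad.
Only numpy, scipy, OpenCV 4.12 (cv2) and the standard library are available. Lean on these libraries where they do the work, as an engineer would, in place of code of your own. Each camera call takes 0.05 s, during which the arm holds its last target. There are 200 camera calls.

TASK

Pack the set of three domed jar lids: take them off the sloping rack and stack them crown-down inside the open carton, the largest at the bottom, then the medium one cupped level inside it, then the small one inside that. Set each lid down rather than dropping it. Then swing the carton's hinged cover fully shut, and leave the bottle, the black jar and the tall closed carton as they are.

Things in the scene. Friction and masses are not known exactly. Their poses are not given: they have to be found in the camera images.
- rack: Fixed plywood rack, 330 mm long (its y), 115 mm deep (x), 80 mm high. Its bed slopes 22 degrees, low edge on its -x side (to the robot), with places at y = -105, 0, +105 mm (within 6). Origin: centre of its underside on the table; z up. The lids' places lie at x = 0, 52 mm above the origin. 8 mm lip along the low edge, 4 mm ribs between places. Turned up to 0.25 rad.
- lid_large: Largest lid: aluminium dome with straight skirt (z = 20 to 36 mm), 66 mm outer diameter, 36 mm crown to rim, wall 3 mm, about 60 g; face of cork liner inside at z = 14 mm. Origin: centre of the outside of the flat crown; z points out through the mouth. Starts resting crown-down on the rack's bed, mouth up but tilted 22 degrees to the rack's -x, in any of its places. Crown-down and level = z up.
- lid_medium: Medium lid, same make and axes: 54 mm outer diameter, 36 mm crown to rim, wall 3 mm, liner face at z = 14 mm, straight skirt z = 20 to 36 mm. Cupped in the large lid it rests on that lid's liner: its origin is 14 mm above the large lid's and its rim stands 14 mm above the large rim; about 3 mm of sideways play.
- lid_small: Small lid, same make and axes: 42 mm outer diameter, 36 mm crown to rim, wall 3 mm, straight skirt z = 20 to 36 mm. Cupped in the medium lid, its origin is 14 mm above the medium lid's and its rim stands 14 mm above the medium rim; about 3 mm of sideways play.
- carton: Fixed cream carton, open at the top: 170 x 170 mm outside, walls and floor 4 mm, rim 80 mm above the table. Origin: centre of its underside on the table; z up. The cover's hinge runs along the rim of its +x side, which faces the robot's right (world -y) within 0.3 rad. The full stack of lids reaches 68 mm above the table, so it fits under the cover.
- cover (a joint): Angle of the cover about its hinge (rad): 0 = fully shut on the rim; starts at 1.6 to 2.0 (1.57 is upright, more leans outwards, away from the carton). Stays where left while steep; pushed inwards below about 1.0 rad it falls shut by its own weight. Light card, 60 g.
- cover_edge (a point): Middle of the cover's free edge, opposite the hinge: the cover is a plain card panel 170 x 170 x 4 mm, this edge is 170 mm from the hinge.
- cover_hinge (a point): Middle of the cover's hinge line, on the carton's rim 80 mm above the table.
- bottle: Bystander: amber glass bottle, black cap, 52 mm diameter, 150 mm tall, origin at the centre of its underside.
- jar: Bystander: black jar, 48 mm diameter, 50 mm tall, origin at the centre of its underside.
- tall_carton: Bystander: closed cream carton standing upright, 70 x 70 x 190 mm, origin at the centre of its underside.
Things that resemble listed ones, but are neither listed nor needed, are in the scene too. Leave any yellow look-alike of the carton alone.

How it is judged:
By the outcome, as a careful person would: the job done as asked, in the order asked, and still so for the second after the job is handed in, with the robot touching nothing.
It also fails if it takes over 72 s, if anything falls off the work surface, if the arm or the gripper's body presses on something with over 40 N, if the wrist force passes 120 N, or if a joint passes its speed limit or range.

## Working session

There is one attempt and no reset: what is moved stays moved. The work goes in short steps, Python scripts to look and compute and a shell command to move; the robot and the scene stay as the last step left them, time stands still between calls to the robot, and variables do not carry over. Pictures are saved under pics/ and viewed, at most 10 in all, crops included, and the job is handed in when it is done.

```bash
mkdir -p pics; python3 - <<'E'
from station import r,cams
import cv2
for n in("top","side"):
    cv2.imwrite(f"pics/{n}0.png",cams.capture(n)[:,:,::-1])
    c=cams.get_calibration(n);print(n,c)
s=r.sense();print(s['time_s'],s['tcp_pos'],s['ee_rot'],s['wrist_force'],r.grip_point_offset)
E
```

```text
top {'camera_matrix': array([[585.30277784,   0.        , 321.5008802 ],
       [  0.        , 585.30277784, 233.969232  ],
       [  0.        ,   0.        ,   1.        ]]), 'rvec': array([ 2.15094339, -2.10996248,  0.17728217]), 'tvec': array([-0.13762168,  0.5490676 ,  1.37437206])}
side {'camera_matrix': array([[573.71582017,   0.        , 318.05195159],
       [  0.        , 573.71582017, 246.01302723],
       [  0.        ,   0.        ,   1.        ]]), 'rvec': array([ 0.18317502, -2.73655923,  1.43144843]), 'tvec': array([0.51968814, 0.18116139, 1.08159624])}
0.1 [0.18499744 0.59641987 0.2215833 ] [[ 9.55057113e-01 -2.96421459e-01 -4.78465579e-04]
 [-2.96421827e-01 -9.55055242e-01 -1.89349378e-03]
 [ 1.04311130e-04  1.95022235e-03 -9.99998093e-01]] [-0.56590296 -0.20183993  0.44810231] 0.0187
```

View pics/top0.png

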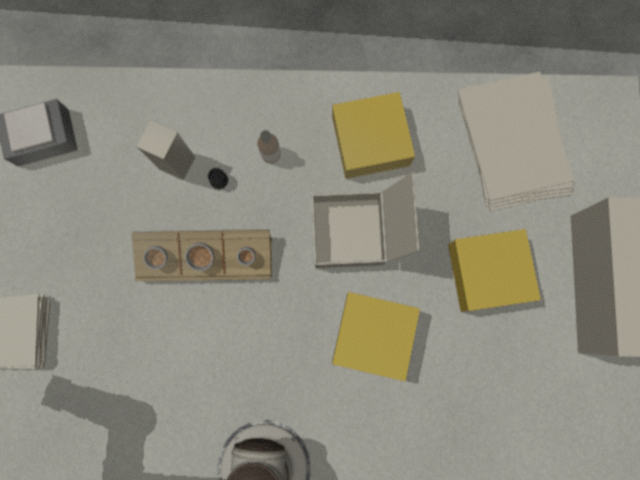

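View pics/side0.png

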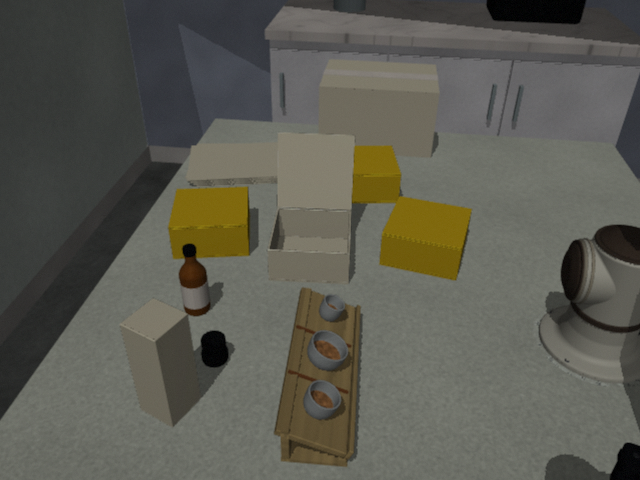

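The top view shows the rack at (203,257), with lids at (156,258), (200,258) and (247,257). The only open cream carton is at (349,228), with its cover on the right, on the robot's -y side. The yellow boxes at (373,135), (495,270) and (377,337) are look-alikes, as are the cream stacks and the box at the edges. I'll confirm this in one enlarged crop.

```bash
python3 - <<'E'
import cv2,numpy as np
t=cv2.imread("pics/top0.png");s=cv2.imread("pics/side0.png")
a=cv2.resize(t[170:280,125:425],None,fx=2.6,fy=2.6,interpolation=cv2.INTER_CUBIC)
b=cv2.resize(s[285:420,270:370],None,fx=2.2,fy=2.2,interpolation=cv2.INTER_CUBIC)
c=cv2.resize(s[130:285,260:365],None,fx=1.9,fy=1.9,interpolation=cv2.INTER_CUBIC)
m=np.zeros((590,780,3),np.uint8);m[:286]=a;m[290:290+297,:220]=b;m[290:290+c.shape[0],300:300+c.shape[1]]=c
cv2.imwrite("pics/m.png",m)
E
```

```text
(no output)
```

View pics/m.png

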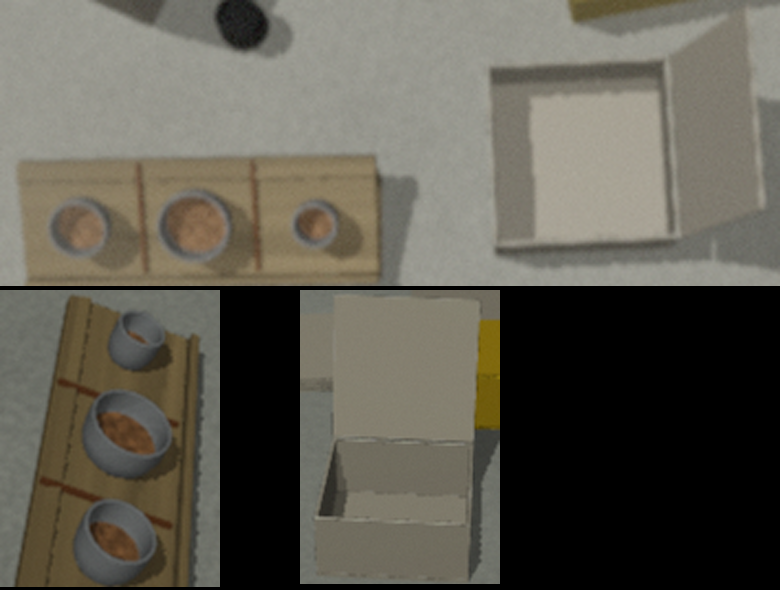

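Confirmed: the grey lids with cork inside are, from left to right in the top view, medium, large and small. The cream carton is open, with its hinge on the robot's right. Next I compute positions from the crop pixels.

```bash
cat > h.py <<'E'
from station import r,cams
import cv2,numpy as np
from scipy.optimize import least_squares
C={n:cams.get_calibration(n) for n in("top","side")}
def P(n,X): return cv2.projectPoints(np.float64(X).reshape(-1,3),C[n]['rvec'],C[n]['tvec'],C[n]['camera_matrix'],None)[0][:,0]
def onz(n,uv,z):
    R=cv2.Rodrigues(C[n]['rvec'])[0];o=-R.T@C[n]['tvec'].ravel()
    d=R.T@np.linalg.solve(C[n]['camera_matrix'],[*uv,1]);return o+d*(z-o[2])/d[2]
def tri(a,b): return least_squares(lambda X:np.r_[P("top",X)[0]-a,P("side",X)[0]-b],[.5,0,.08])
def un(p,f,ox,oy): return (np.float64(p)+.5)/f-.5+[ox,oy]
E
python3 - <<'E'
from h import *
T=lambda p:un(p,2.6,125,170)
for nm,a,b in(("M",(79,226),(116,535)),("L",(195,224),(127,430)),("S",(314,222),(140,333))):
    ub=un(np.array(b)-[0,290],2.2,270,285);s=tri(T(a),ub)
    print(nm,s.x.round(4),"res",s.fun.round(1),"at z85.4",onz("top",T(a),.0854).round(4),onz("side",ub,.0854).round(4))
print("rack hi edge",[onz("top",T(p),.08).round(3) for p in((18,162),(376,156))], [onz("top",T(p),.036).round(3) for p in((26,284),(381,278))])
tc=[(490,70),(667,60),(680,240),(496,250)]; te=[(744,10),(765,208)]
sc=[(316,518),(337,438),(474,437),(468,522)]; se=[(334,296),(480,300)]
S=lambda p:un(np.array(p)-[300,290],1.9,260,130)
print("rim top",[onz("top",T(p),.08).round(3) for p in tc]);print("rim side",[onz("side",S(p),.08).round(3) for p in sc])
# carton corners local: far-left(-x,?) ; hinge = +x local ~ world -y
def pts(v):
    x,y,a,q=v;R=np.array([[np.cos(a),-np.sin(a),0],[np.sin(a),np.cos(a),0],[0,0,1]])
    h=.085;e=[h-.17*np.cos(q),.08+.17*np.sin(q)]
    L=np.array([[-h,h,.08],[h,h,.08],[h,-h,.08],[-h,-h,.08],[e[0],h,e[1]],[e[0],-h,e[1]]])
    return L@R.T+[x,y,0]
m=[np.array([T(p) for p in tc+te]),np.array([S(p) for p in sc+se])]
f=lambda v:np.r_[(P("top",pts(v))-m[0]).ravel(),(P("side",pts(v))-m[1]).ravel()]
for a0 in(-1.57,):
    s=least_squares(f,[.55,-.15,a0,1.8],loss="soft_l1");print(s.x.round(4),f(s.x).round(1))
    print(pts(s.x).round(3))
E
```

```text
M [0.4845 0.2646 0.0772] res [-0.   0.1 -0.1 -0. ] at z85.4 [0.4836 0.2622 0.0854] [0.4837 0.2715 0.0854]
L [0.4887 0.16   0.0739] res [-0.   0.1 -0.1 -0. ] at z85.4 [0.4874 0.1576 0.0854] [0.4876 0.1716 0.0854]
S [0.4911 0.0512 0.0777] res [-0.   0.5 -0.4 -0.1] at z85.4 [0.4913 0.0502 0.0854] [0.4896 0.0603 0.0854]
rack hi edge [array([0.542, 0.323, 0.08 ]), array([ 0.554, -0.003,  0.08 ])] [array([0.435, 0.322, 0.036]), array([ 0.447, -0.008,  0.036])]
rim top [array([ 0.636, -0.105,  0.08 ]), array([ 0.649, -0.269,  0.08 ]), array([ 0.482, -0.281,  0.08 ]), array([ 0.47 , -0.115,  0.08 ])]
rim side [array([ 0.641, -0.097,  0.08 ]), array([ 0.649, -0.265,  0.08 ]), array([ 0.485, -0.292,  0.08 ]), array([ 0.477, -0.113,  0.08 ])]
[ 0.5612 -0.1911 -1.4908  1.8531] [-2.4 -1.2  0.2 -1.6  0.9 -0.5 -0.6 -0.   0.4 -2.2 -0.6  0.7  0.9 -0.6
 -1.5 -1.   0.4  2.1  3.7  0.4  0.3 -1.   0.7 -0.7]
[[ 0.639 -0.1    0.08 ]
 [ 0.653 -0.269  0.08 ]
 [ 0.483 -0.283  0.08 ]
 [ 0.47  -0.113  0.08 ]
 [ 0.656 -0.316  0.243]
 [ 0.487 -0.33   0.243]]
```

```bash
cat >> h.py <<'E'
def circ(c,n,rad,N=80):
    n=np.array(n)/np.linalg.norm(n);u=np.cross(n,[0,1,0]);u/=np.linalg.norm(u);v=np.cross(n,u)
    t=np.linspace(0,2*np.pi,N)[:,None];return np.array(c)+rad*(np.cos(t)*u+np.sin(t)*v)
def draw(img,n,X,f,ox,oy,col):
    p=(P(n,X)-[ox,oy]+.5)*f-.5
    cv2.polylines(img,[np.round(p*8).astype(np.int32)],False,col,1,cv2.LINE_AA,3)
E
python3 - <<'E'
from h import *
t=cv2.imread("pics/top0.png");s=cv2.imread("pics/side0.png")
a=cv2.resize(t[225:285,130:275],None,fx=5.3,fy=5.3,interpolation=cv2.INTER_CUBIC)
b=cv2.resize(s[290:425,280:365],None,fx=2,fy=2,interpolation=cv2.INTER_CUBIC)
b2=b.copy()
q=np.radians(22);ya=.037;n=np.array([-np.sin(q)*np.cos(ya),-np.sin(q)*np.sin(ya),np.cos(q)])
for (x,y,R) in((.4836,.2622,.027),(.4874,.1576,.033),(.4913,.0502,.021)):
    c=np.array([x,y,.0854])
    draw(a,"top",circ(c,n,R),5.3,130,225,(0,255,0)); draw(b,"side",circ(c,n,R),2,280,290,(0,255,0))
    draw(a,"top",circ(c-.036*n,n,R*.5),5.3,130,225,(255,0,0))
m=np.zeros((600,780,3),np.uint8);m[:a.shape[0],:min(780,a.shape[1])]=a[:,:780];m[322:592,:170]=b;m[322:592,300:470]=b2
cv2.imwrite("pics/m2.png",m)
E
```

```text
(no output)
```

View pics/m2.png

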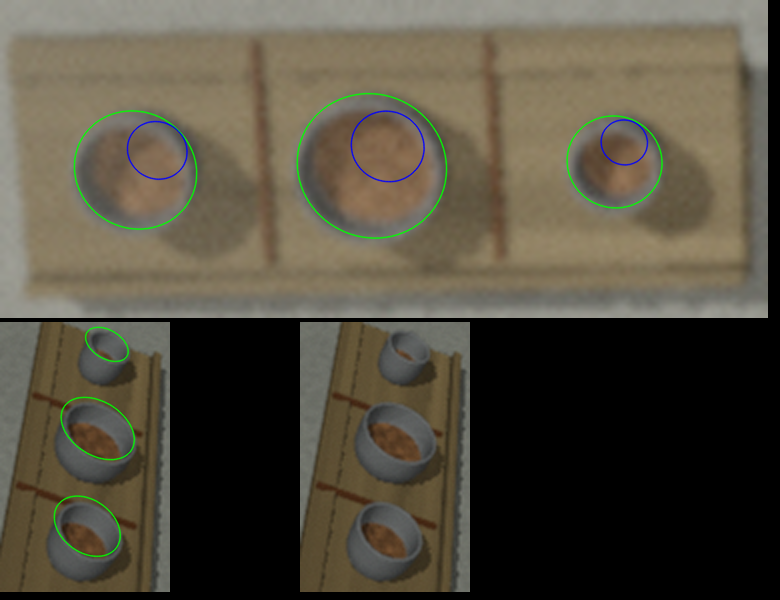

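The green overlays sit within about 2 mm of the true rims in the top view, and the side view suggests the rims are about 3 mm lower than nominal. That is good enough to approach. Large lid first.

```bash
cat >> h.py <<'E'
from scipy.spatial.transform import Rotation as Ro
q22=np.radians(22);ya=.037
RX=np.array([np.cos(ya),np.sin(ya),0])
def Rv(yaw): # tool down, tool x at yaw
    x=np.array([np.cos(yaw),np.sin(yaw),0]);z=np.array([0,0,-1.]);return np.c_[x,np.cross(z,x),z]
RD=Rv(ya); RT=RD@Ro.from_rotvec([0,q22,0]).as_matrix(); RC=Rv(-1.491)
def rel(p,R):
    s=r.sense();M=np.array(s['ee_rot'])
    print("t",s['time_s'],"turn units",(np.degrees(Ro.from_matrix(M.T@R).as_rotvec())/6).round(2),"shift now-axes",(M.T@(p-s['tcp_pos'])).round(4),"shift target-axes",(R.T@(p-s['tcp_pos'])).round(4))
rim=dict(M=np.array([.4825,.264,.082]),L=np.array([.486,.159,.082]),S=np.array([.490,.0515,.082]))
E
python3 - <<'E'
from h import *
rel(rim['L']-RT[:,2]*.06,RT)
E
```

```text
t 0.1 turn units [ 0.64  3.63 -3.18] shift now-axes [0.3959 0.3358 0.0846] shift target-axes [0.2116 0.4483 0.176 ]
```

```bash
python3 -m handwheel '[[[0,0,0,0.033,0.028,0.007,0.087],[0,0,0,0.033,0.028,0.007,0.087],[0,0,0,0.033,0.028,0.007,0.087],[0,0,0,0.033,0.028,0.007,0.087],[0,0,0,0.033,0.028,0.007,0.087],[0,0,0,0.033,0.028,0.007,0.087],[0,0,0,0.033,0.028,0.007,0.087],[0,0,0,0.033,0.028,0.007,0.087],[0,0,0,0.033,0.028,0.007,0.087],[0,0,0,0.033,0.028,0.007,0.087],[0,0,0,0.033,0.028,0.007,0.087],[0,0,0,0.033,0.028,0.007,0.087]]]'
python3 -m handwheel '[[[0.13,0.73,-0.64,0,0,0,0.087],[0.13,0.73,-0.64,0,0,0,0.087],[0.13,0.73,-0.64,0,0,0,0.087],[0.13,0.73,-0.64,0,0,0,0.087],[0.13,0.73,-0.64,0,0,0,0.087],[0,0,0,0,0,0,0.087]]]'
python3 - <<'E'
from h import *
rel(rim['L']+RT[:,2]*.012,RT)
t=cams.capture("top")[:,:,::-1].copy();s=cams.capture("side")[:,:,::-1].copy()
cv2.imwrite("pics/t1.png",t);cv2.imwrite("pics/s1.png",s)
S=r.sense();p=np.array(S['tcp_pos'])
m=np.zeros((480,800,3),np.uint8);f=3
b=cv2.resize(s[270:430,240:375],None,fx=f,fy=f,interpolation=cv2.INTER_CUBIC)
u=(P("side",p)[0]-[240,270]+.5)*f;cv2.drawMarker(b,tuple(int(v) for v in u),(0,0,255),0,12,1)
a=cv2.resize(t[180:300,140:270],None,fx=f,fy=f,interpolation=cv2.INTER_CUBIC)
u=(P("top",p)[0]-[140,180]+.5)*f;cv2.drawMarker(a,tuple(int(v) for v in u),(0,0,255),0,12,1)
n=-RT[:,2]
for k,R in(('M',.027),('L',.033),('S',.021)):
    draw(b,"side",circ(rim[k],n,R),f,240,270,(0,255,0));draw(a,"top",circ(rim[k],n,R),f,140,180,(0,255,0))
m[:480,:405]=b[:480];m[:a.shape[0],408:408+a.shape[1]]=a;cv2.imwrite("pics/m3.png",m)
E
```

```text
time_s: 1.3
tcp_pos: [0.4643, 0.157, 0.1382]
ee_rot: [[0.955, -0.296, -0.0], [-0.296, -0.955, -0.0], [-0.0, 0.0, -1.0]]
wrist_force: [-0.6, 0.6, 0.6]
gripper_width: 1.001
gripper_force: 0.0
time_s: 1.9
tcp_pos: [0.4645, 0.1535, 0.1384]
ee_rot: [[0.933, 0.017, 0.359], [0.017, -1.0, 0.004], [0.359, 0.002, -0.933]]
wrist_force: [-0.2, -1.3, -1.2]
gripper_width: 0.998
gripper_force: 0.0
t 1.9 turn units [ 0.09  0.16 -0.17] shift now-axes [ 0.0001 -0.0054  0.0723] shift target-axes [-0.001  -0.0047  0.0724]
```

View pics/m3.png

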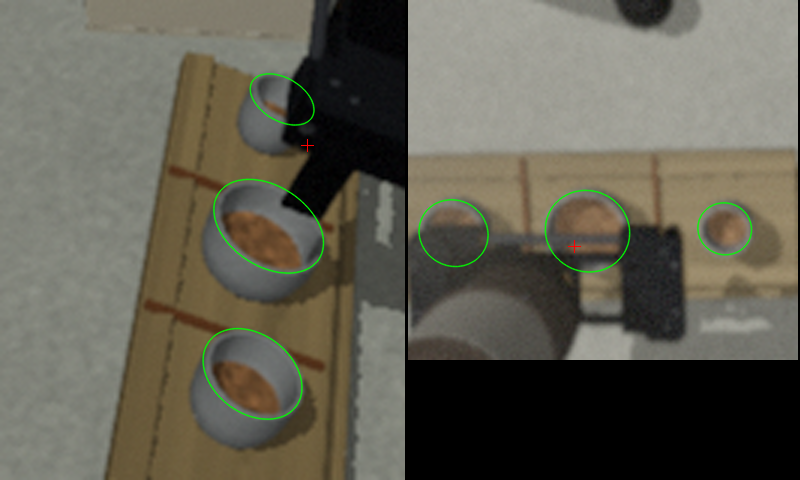

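The overlay matches the rims in both views: in the crop the large rim is at (588,231) top and (268,226) side. Descending and gripping.

```bash
python3 -m handwheel '[[[0.09,0.16,-0.17,0,-0.005,0.01,0.087],[0,0,0,0,0,0.015,0.087],[0,0,0,0,0,0.015,0.087],[0,0,0,0,0,0.015,0.087],[0,0,0,0,0,0.01,0.087],[0,0,0,0,0,0.007,0.087],[0,0,0,0,0,0,0.087],[0,0,0,0,0,0,0.087]]]'
python3 - <<'E'
from h import *
rel(rim['L']+RT[:,2]*.012,RT)
E
python3 -m handwheel '[[[0,0,0,0,0,0,0.055],[0,0,0,0,0,0,0.055],[0,0,0,0,0,0,0.055],[0,0,0,0,0,0,0.055],[0,0,0,0,0,0,0.055],[0,0,0,0,0,0,0.055],[0,0,0,0,0,0,0.055]]]'
```

```text
time_s: 2.8
tcp_pos: [0.4955, 0.1663, 0.0904]
ee_rot: [[0.929, 0.03, 0.369], [0.031, -1.0, 0.003], [0.369, 0.009, -0.929]]
wrist_force: [0.4, -0.5, -0.7]
gripper_width: 0.999
gripper_force: 0.0
t 2.8 turn units [ 0.1   0.05 -0.03] shift now-axes [-0.0121  0.0068  0.0163] shift target-axes [-0.0122  0.0069  0.0162]
time_s: 3.5
tcp_pos: [0.4951, 0.1661, 0.0902]
ee_rot: [[0.929, 0.03, 0.369], [0.031, -1.0, 0.003], [0.369, 0.009, -0.929]]
wrist_force: [0.2, 1.4, 0.8]
gripper_width: 0.634
gripper_force: 0.7
```

```bash
python3 - <<'E'
from h import *
s=r.sense();print(np.round(s['joints'],1),s['wrist_force'])
E
python3 -m handwheel '[[[0,0,0,0,0,0,0.087],[0,0,0,0,0,0,0.087],[0,0,0,0,0,0,0.087],[0,0,0,0,0,0,0.087]]]'
python3 -m handwheel '[[[0,0,0,0,0,-0.01,0.087],[0,0,0,0,0,0,0.087],[0,0,0,0,0,0,0.087]]]'
python3 - <<'E'
from h import *
s=r.sense();print(np.round(s['joints'],1),s['wrist_force'])
rel(rim['L']-RT[:,2]*.02,RT)
E
```

```text
[ 25.9  12.  -57.2  83.5  -9.2 -15.8] [0.20063541 1.39095743 0.800343  ]
time_s: 3.9
tcp_pos: [0.4949, 0.1656, 0.0899]
ee_rot: [[0.929, 0.029, 0.368], [0.031, -1.0, 0.002], [0.368, 0.01, -0.93]]
wrist_force: [-0.4, 0.0, -0.2]
gripper_width: 0.914
gripper_force: 0.0
time_s: 4.2
tcp_pos: [0.4914, 0.1669, 0.0994]
ee_rot: [[0.929, 0.033, 0.37], [0.034, -0.999, 0.003], [0.369, 0.009, -0.929]]
wrist_force: [0.9, -1.1, -0.1]
gripper_width: 0.995
gripper_force: 0.0
[ 30.9  11.  -56.4  71.2 -11.4  -7.9] [ 0.89038944 -1.11950509 -0.12137565]
t 4.2 turn units [ 0.1   0.05 -0.01] shift now-axes [-0.0118  0.0078 -0.0058] shift target-axes [-0.0118  0.0077 -0.006 ]
```

J5 is at its limit (-9°) when the tool takes the full 22° tilt. I'll grip with a 10° tilt instead. The mismatch lies in the pad plane, so it does no harm, and I'll lean the tool 12° the other way when placing.

```bash
cat >> h.py <<'E'
n22=-RT[:,2].copy(); RG=RD@Ro.from_rotvec([0,np.radians(10),0]).as_matrix()
RP=RC@Ro.from_rotvec([0,np.radians(-12),0]).as_matrix()
def grip(k,d=.011): return rim[k]-n22*d
E
python3 - <<'E'
from h import *
rel(grip('L')-.04*RG[:,2],RG)
E
```

```text
t 4.2 turn units [ 0.1  -1.95 -0.02] shift now-axes [-0.0035  0.0078 -0.014 ] shift target-axes [-0.0063  0.0077 -0.0131]
```

```bash
python3 -m handwheel '[[[0,0,0,-0.002,0.004,-0.007,0.087],[0,0,0,-0.002,0.004,-0.007,0.087],[0.05,-0.65,0,0,0,0,0.087],[0.05,-0.65,0,0,0,0,0.087],[0,-0.65,0,0,0,0,0.087],[0,0,0,0,0,0,0.087]]]'
python3 - <<'E'
from h import *
print(np.round(r.sense()['joints'],1));rel(grip('L'),RG)
E
```

```text
time_s: 4.8
tcp_pos: [0.4973, 0.1514, 0.1176]
ee_rot: [[0.965, 0.019, 0.261], [0.023, -1.0, -0.011], [0.261, 0.016, -0.965]]
wrist_force: [1.5, 1.1, 0.8]
gripper_width: 1.0
gripper_force: 0.0
[ 39.8  12.  -40.9  22.3 -27.6  32.5]
t 4.8 turn units [ 0.19 -0.85 -0.13] shift now-axes [-0.0187 -0.0087  0.0423] shift target-axes [-0.0147 -0.008   0.0439]
```

```bash
python3 -m handwheel '[[[0.1,-0.43,-0.06,-0.009,-0.004,0,0.087],[0.1,-0.43,-0.06,-0.008,-0.004,0,0.087],[0,0,0,0,0,0,0.087],[0,0,0,0,0,0,0.087]]]'
python3 - <<'E'
from h import *
print(np.round(r.sense()['joints'],1));rel(grip('L'),RG)
E
```

```text
time_s: 5.2
tcp_pos: [0.4782, 0.1555, 0.1121]
ee_rot: [[0.985, 0.037, 0.171], [0.037, -0.999, 0.002], [0.171, 0.004, -0.985]]
wrist_force: [-0.3, -0.2, 0.7]
gripper_width: 1.0
gripper_force: 0.0
[ 40.2  12.7 -36.2  11.3 -34.   42.9]
t 5.2 turn units [0.04 0.02 0.01] shift now-axes [ 0.005  -0.0034  0.0418] shift target-axes [ 0.0049 -0.0032  0.0418]
```

```bash
python3 -m handwheel '[[[0,0,0,0.003,-0.002,0.008,0.087],[0,0,0,0.002,-0.001,0.012,0.087],[0,0,0,0,0,0.012,0.087],[0,0,0,0,0,0.01,0.087],[0,0,0,0,0,0,0.087],[0,0,0,0,0,0,0.087]]]'
python3 - <<'E'
from h import *
print(np.round(r.sense()['joints'],1));rel(grip('L'),RG)
E
```

```text
time_s: 5.8
tcp_pos: [0.4895, 0.16, 0.0714]
ee_rot: [[0.985, 0.037, 0.169], [0.037, -0.999, 0.004], [0.169, 0.002, -0.986]]
wrist_force: [0.1, 0.2, 0.1]
gripper_width: 0.999
gripper_force: 0.0
[ 39.5  17.4 -37.8  12.9 -27.7  41.6]
t 5.8 turn units [0.02 0.05 0.01] shift now-axes [ 0.0007  0.0009 -0.0003] shift target-axes [ 0.0007  0.0009 -0.0003]
```

```bash
python3 -m handwheel '[[[0,0,0,0,0,0,0.055],[0,0,0,0,0,0,0.055],[0,0,0,0,0,0,0.055],[0,0,0,0,0,0,0.055],[0,0,0,0,0,0,0.055],[0,0,0,0,0,0,0.055]]]'
python3 -m handwheel '[[[0,0,0,0,0,-0.01,0.055],[0,0,0,0,0,-0.02,0.055],[0,0,0,0,0,-0.025,0.055],[0,0,0,0,0,-0.025,0.055],[0,0,0,0,0,-0.02,0.055],[0,0,0,0,0,0,0.055],[0,0,0,0,0,0,0.055]]]'
python3 - <<'E'
from h import *
cx=np.array([np.cos(-1.491),np.sin(-1.491),0]);c=np.array([.5605,-.191,0])-.010*cx
print(c);rel(c+[0,0,.16],RP)
cv2.imwrite("pics/s2.png",cams.capture("side")[130:430,180:480,::-1].repeat(2,0).repeat(2,1))
E
```

```text
time_s: 6.4
tcp_pos: [0.4897, 0.1606, 0.0721]
ee_rot: [[0.985, 0.038, 0.17], [0.037, -0.999, 0.005], [0.17, 0.001, -0.985]]
wrist_force: [-1.8, 0.1, 3.3]
gripper_width: 0.755
gripper_force: 30.0
time_s: 7.1
tcp_pos: [0.4722, 0.1597, 0.1703]
ee_rot: [[0.985, 0.037, 0.169], [0.037, -0.999, 0.006], [0.169, 0.001, -0.986]]
wrist_force: [-0.3, -0.1, -0.7]
gripper_width: 0.762
gripper_force: 30.0
[ 0.55970288 -0.18103182  0.        ]
t 7.1 turn units [ 0.3  -2.89 14.66] shift now-axes [0.072  0.3437 0.023 ] shift target-axes [ 0.3412 -0.0601 -0.062 ]
```

View pics/s2.png

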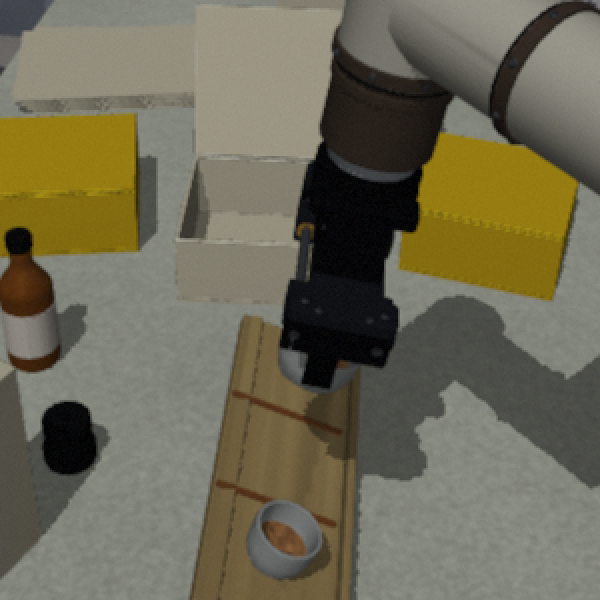

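The grip is good: 66 mm opening, with the lid in the jaws at (318,365). Moving to the carton.

```bash
python3 -m handwheel '[[[0,0,0,0.007,0.034,0,0.055],[0,0,0,0.007,0.034,0,0.055],[0,0,0,0.007,0.034,0,0.055],[0,0,0,0.007,0.034,0,0.055],[0,0,0,0.007,0.034,0,0.055],[0,0,0,0.007,0.034,0,0.055],[0,0,0,0.007,0.034,0,0.055],[0,0,0,0.007,0.034,0,0.055],[0,0,0,0.007,0.034,0,0.055],[0,0,0,0.007,0.034,0,0.055],[0,-0.84,0,0,0,0,0.055],[0,-0.84,0,0,0,0,0.055]]]'
python3 -m handwheel '[[[0,0,1.3,0,0,0,0.055],[0,0,1.3,0,0,0,0.055],[0,0,1.3,0,0,0,0.055],[0,0,1.3,0,0,0,0.055],[0,0,1.3,0,0,0,0.055],[0,0,1.3,0,0,0,0.055],[0,0,1.3,0,0,0,0.055],[0,0,1.3,0,0,0,0.055],[0,0,1.3,0,0,0,0.055],[0,0,1.3,0,0,0,0.055],[0,0,1.3,0,0,0,0.055],[0,0,0.3,0,0,0,0.055]]]'
python3 -m handwheel '[[[0,-0.67,0,0,0,0,0.055],[0,-0.67,0,0,0,0,0.055],[0,-0.67,0,0,0,0,0.055],[0,0,0,0,0,0,0.055]]]'
cat >> h.py <<'E'
cx=np.array([np.cos(-1.491),np.sin(-1.491),0]);cc=np.array([.5605,-.191,0])-.010*cx
E
python3 - <<'E'
from h import *
print(np.round(r.sense()['joints'],1));rel(cc+[0,0,.04],RP)
E
```

```text
time_s: 8.35
tcp_pos: [0.5529, -0.1789, 0.1809]
ee_rot: [[0.999, 0.034, -0.013], [0.034, -0.999, -0.001], [-0.013, 0.001, -1.0]]
wrist_force: [1.1, 0.4, -0.3]
gripper_width: 0.757
gripper_force: 30.0
time_s: 9.55
tcp_pos: [0.5534, -0.1773, 0.1804]
ee_rot: [[0.076, -0.997, -0.01], [-0.997, -0.076, -0.001], [0.0, 0.01, -1.0]]
wrist_force: [0.1, -0.1, -1.0]
gripper_width: 0.758
gripper_force: 30.0
time_s: 9.95
tcp_pos: [0.554, -0.1788, 0.1804]
ee_rot: [[0.072, -0.997, -0.025], [-0.975, -0.076, 0.208], [-0.209, 0.009, -0.978]]
wrist_force: [-0.2, -0.2, -0.8]
gripper_width: 0.757
gripper_force: 30.0
[ -8.6  22.8  -0.9 -12.4 -70.   17.5]
t 9.95 turn units [ 0.08  0.01 -0.06] shift now-axes [ 0.0319 -0.0068  0.1367] shift target-axes [ 0.0318 -0.0055  0.1367]
```

```bash
python3 -m handwheel '[[[0.08,0,-0.06,0.004,-0.001,0.018,0.055],[0,0,0,0.004,-0.001,0.018,0.055],[0,0,0,0.004,-0.001,0.018,0.055],[0,0,0,0.004,-0.001,0.018,0.055],[0,0,0,0.004,-0.001,0.018,0.055],[0,0,0,0.004,-0.001,0.018,0.055],[0,0,0,0.004,-0.001,0.018,0.055],[0,0,0,0.003,0,0.013,0.055],[0,0,0,0,0,0,0.055],[0,0,0,0,0,0,0.055]]]'
python3 - <<'E'
from h import *
rel(cc+[0,0,.029],RP)
E
python3 -m handwheel '[[[0,0,0,0.0004,0,0.002,0.055],[0,0,0,0,0,0,0.055]]]'
```

```text
time_s: 10.95
tcp_pos: [0.5616, -0.1781, 0.04]
ee_rot: [[0.083, -0.996, -0.015], [-0.975, -0.084, 0.207], [-0.207, -0.003, -0.978]]
wrist_force: [-0.6, -0.1, -0.7]
gripper_width: 0.756
gripper_force: 30.0
t 10.95 turn units [-0.02 -0.01  0.05] shift now-axes [0.005  0.0021 0.0102] shift target-axes [0.005  0.0021 0.0102]
time_s: 11.15
tcp_pos: [0.562, -0.1782, 0.0388]
ee_rot: [[0.083, -0.996, -0.013], [-0.975, -0.084, 0.207], [-0.207, -0.005, -0.978]]
wrist_force: [0.1, -0.1, -0.7]
gripper_width: 0.757
gripper_force: 30.0
```

```bash
for i in 1; do python3 -m handwheel '[[[0,0,0,0.0006,0,0.003,0.055],[0,0,0,0.0004,0,0.002,0.055],[0,0,0,0,0,0,0.055]]]'; done
python3 -m handwheel '[[[0,0,0,0.0004,0,0.002,0.055],[0,0,0,0,0,0,0.055]]]'
python3 -m handwheel '[[[0,0,0,0.0002,0,0.001,0.055],[0,0,0,0,0,0,0.055]]]'
```

```text
time_s: 11.45
tcp_pos: [0.5614, -0.178, 0.0328]
ee_rot: [[0.082, -0.997, -0.015], [-0.975, -0.083, 0.208], [-0.208, -0.003, -0.978]]
wrist_force: [-0.1, -0.7, -0.2]
gripper_width: 0.757
gripper_force: 30.0
time_s: 11.65
tcp_pos: [0.5615, -0.178, 0.0307]
ee_rot: [[0.082, -0.997, -0.015], [-0.975, -0.083, 0.208], [-0.208, -0.003, -0.978]]
wrist_force: [-0.2, 0.3, -0.6]
gripper_width: 0.758
gripper_force: 30.0
time_s: 11.85
tcp_pos: [0.5616, -0.178, 0.0298]
ee_rot: [[0.082, -0.997, -0.014], [-0.975, -0.083, 0.207], [-0.208, -0.003, -0.978]]
wrist_force: [0.5, 0.6, -0.7]
gripper_width: 0.756
gripper_force: 30.0
```

```bash
python3 -m handwheel '[[[0,0,0,0.0002,0,0.001,0.055],[0,0,0,0,0,0,0.055]]]'
python3 -m handwheel '[[[0,0,0,0.0002,0,0.001,0.055],[0,0,0,0,0,0,0.055]]]'
python3 -m handwheel '[[[0,0,0,0.0002,0,0.001,0.055],[0,0,0,0,0,0,0.055]]]'
```

```text
time_s: 12.05
tcp_pos: [0.5616, -0.178, 0.0288]
ee_rot: [[0.082, -0.997, -0.014], [-0.975, -0.083, 0.208], [-0.208, -0.003, -0.978]]
wrist_force: [-1.3, 0.5, -0.5]
gripper_width: 0.757
gripper_force: 30.0
time_s: 12.25
tcp_pos: [0.5615, -0.1779, 0.0277]
ee_rot: [[0.082, -0.997, -0.014], [-0.975, -0.083, 0.208], [-0.208, -0.003, -0.978]]
wrist_force: [0.5, -0.4, -1.3]
gripper_width: 0.758
gripper_force: 30.0
time_s: 12.45
tcp_pos: [0.5615, -0.1779, 0.0267]
ee_rot: [[0.082, -0.997, -0.014], [-0.975, -0.083, 0.208], [-0.208, -0.003, -0.978]]
wrist_force: [0.1, 0.3, -0.5]
gripper_width: 0.757
gripper_force: 30.0
```

```bash
python3 -m handwheel '[[[0,0,0,0.0002,0,0.001,0.055],[0,0,0,0,0,0,0.055]]]'
python3 -m handwheel '[[[0,0,0,0.0002,0,0.001,0.055],[0,0,0,0,0,0,0.055]]]'
python3 -m handwheel '[[[0,0,0,0.0002,0,0.001,0.055],[0,0,0,0,0,0,0.055]]]'
```

```text
time_s: 12.65
tcp_pos: [0.5617, -0.178, 0.0258]
ee_rot: [[0.082, -0.996, -0.014], [-0.975, -0.084, 0.207], [-0.208, -0.003, -0.978]]
wrist_force: [0.1, 0.2, -0.2]
gripper_width: 0.759
gripper_force: 30.0
time_s: 12.85
tcp_pos: [0.5618, -0.1781, 0.0257]
ee_rot: [[0.083, -0.996, -0.014], [-0.975, -0.084, 0.207], [-0.208, -0.004, -0.978]]
wrist_force: [-1.2, -0.2, 3.1]
gripper_width: 0.757
gripper_force: 30.0
time_s: 13.05
tcp_pos: [0.5618, -0.1781, 0.0257]
ee_rot: [[0.083, -0.996, -0.014], [-0.975, -0.084, 0.207], [-0.208, -0.004, -0.978]]
wrist_force: [-1.9, 0.3, 10.1]
gripper_width: 0.758
gripper_force: 30.0
```

The lid touched the floor at TCP z 0.0257, so the grasp sits 14.3 mm below the rim and the true rim height is the nominal 85.4 mm. Releasing and retreating, then on to the medium lid.

```bash
sed -i 's/^def grip(k,d=.011).*/for k in rim: rim[k][2]=.085\ndef grip(k,d=.009): return rim[k]-n22*d/' h.py
python3 -m handwheel '[[[0,0,0,0,0,-0.001,0.055],[0,0,0,0,0,0,0.08],[0,0,0,0,0,0,0.087],[0,0,0,0,0,0,0.087],[0,0,0,0,0,-0.01,0.087],[0,0,0,0,0,-0.03,0.087],[0,0,0,-0.005,0,-0.035,0.087],[0,0,0,-0.005,0,-0.035,0.087],[0,0,0,-0.005,0,-0.035,0.087],[0,1.0,0,0,0,0,0.087],[0,1.0,0,0,0,0,0.087],[0,0,0,0,0,0,0.087]]]'
python3 - <<'E'
from h import *
s=cams.capture("side");t=cams.capture("top")
cv2.imwrite("pics/s3.png",s[:,:,::-1]);cv2.imwrite("pics/t3.png",t[:,:,::-1])
f=3;a=cv2.resize(t[180:280,300:425,::-1],None,fx=f,fy=f,interpolation=cv2.INTER_CUBIC)
L=np.array([.5616,-.1781,.04]);draw(a,"top",circ(L,[0,0,1],.033),f,300,180,(0,255,0))
b=cv2.resize(s[195:300,255:365,::-1],None,fx=f,fy=f,interpolation=cv2.INTER_CUBIC)
draw(b,"side",circ(L,[0,0,1],.033),f,255,195,(0,255,0))
m=np.zeros((330,740,3),np.uint8);m[:300,:375]=a;m[:315,380:710]=b;cv2.imwrite("pics/m4.png",m)
rel(grip('M')-.05*RG[:,2],RD)
E
```

```text
time_s: 14.25
tcp_pos: [0.5614, -0.1919, 0.1703]
ee_rot: [[0.087, -0.996, 0.003], [-0.996, -0.087, -0.001], [0.001, -0.003, -1.0]]
wrist_force: [-0.6, -0.4, -0.2]
gripper_width: 1.002
gripper_force: 0.0
t 14.35 turn units [ -0.03  -0.02 -14.54] shift now-axes [-0.4624  0.0464  0.0446] shift target-axes [-0.0683 -0.4597  0.0442]
```

View pics/m4.png

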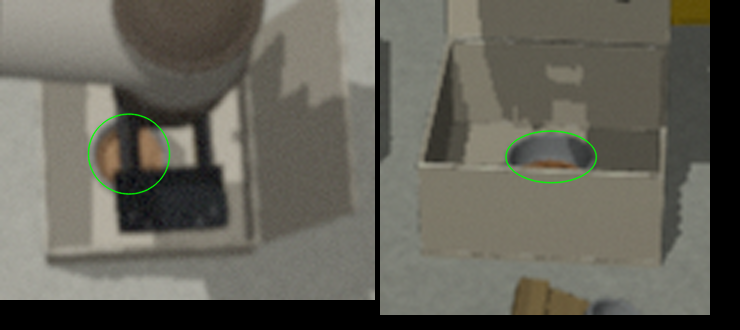

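The lid stands upright in the carton at about (0.562,-0.180): in the crop it is at (130,155) top and (550,157) side. Now the medium lid.

```bash
python3 -m handwheel '[[[0,0,0,-0.042,0.004,0,0.087],[0,0,0,-0.042,0.004,0,0.087],[0,0,0,-0.042,0.004,0,0.087],[0,0,0,-0.042,0.004,0,0.087],[0,0,0,-0.042,0.004,0,0.087],[0,0,0,-0.042,0.004,0,0.087],[0,0,0,-0.042,0.004,0,0.087],[0,0,0,-0.042,0.004,0,0.087],[0,0,0,-0.042,0.004,0,0.087],[0,0,0,-0.042,0.004,0,0.087],[0,0,0,-0.042,0.004,0,0.08]]]'
python3 -m handwheel '[[[0,0,-1.3,0,0,0,0.08],[0,0,-1.3,0,0,0,0.08],[0,0,-1.3,0,0,0,0.08],[0,0,-1.3,0,0,0,0.08],[0,0,-1.3,0,0,0,0.08],[0,0,-1.3,0,0,0,0.08],[0,0,-1.3,0,0,0,0.08],[0,0,-1.3,0,0,0,0.08],[0,0,-1.3,0,0,0,0.08],[0,0,-1.3,0,0,0,0.08],[0,0,-1.3,0,0,0,0.08],[0,0,-0.24,0,0,0,0.08]]]'
python3 -m handwheel '[[[0,0.56,0,0,0,0.013,0.08],[0,0.56,0,0,0,0.013,0.08],[0,0.55,0,0,0,0.013,0.08],[0,0,0,0,0,0,0.08]]]'
python3 - <<'E'
from h import *
print(np.round(r.sense()['joints'],1));rel(grip('M'),RG)
E
```

```text
time_s: 15.45
tcp_pos: [0.4805, 0.2646, 0.1699]
ee_rot: [[0.082, -0.997, 0.003], [-0.997, -0.082, 0.001], [-0.001, -0.003, -1.0]]
wrist_force: [-0.4, 0.5, -0.5]
gripper_width: 0.968
gripper_force: 0.0
time_s: 16.65
tcp_pos: [0.481, 0.2629, 0.1696]
ee_rot: [[0.999, 0.035, 0.003], [0.035, -0.999, 0.001], [0.003, -0.001, -1.0]]
wrist_force: [0.9, 0.2, -0.6]
gripper_width: 0.921
gripper_force: 0.0
time_s: 17.05
tcp_pos: [0.4802, 0.2606, 0.1283]
ee_rot: [[0.984, 0.033, 0.172], [0.034, -0.999, 0.001], [0.172, 0.004, -0.985]]
wrist_force: [-0.7, -0.5, -0.1]
gripper_width: 0.92
gripper_force: 0.0
[ 49.5  15.7 -29.1  11.9 -39.2  33.6]
t 17.05 turn units [ 0.05  0.01 -0.03] shift now-axes [-0.0032 -0.0036  0.0518] shift target-axes [-0.0033 -0.0033  0.0518]
```

```bash
python3 -m handwheel '[[[0.05,0,-0.03,-0.002,-0.002,0.01,0.08],[0,0,0,-0.001,-0.0015,0.015,0.08],[0,0,0,0,0,0.015,0.08],[0,0,0,0,0,0.012,0.08],[0,0,0,0,0,0,0.08],[0,0,0,0,0,0,0.08]]]'
python3 - <<'E'
from h import *
rel(grip('M'),RG)
E
python3 -m handwheel '[[[0,0,0,0,0,0,0.044],[0,0,0,0,0,0,0.044],[0,0,0,0,0,0,0.044],[0,0,0,0,0,0,0.044],[0,0,0,0,0,0,0.044],[0,0,0,0,0,0,0.044]]]'
python3 -m handwheel '[[[0,0,0,0,0,-0.01,0.044],[0,0,0,0,0,-0.02,0.044],[0,0,0,0,0,-0.025,0.044],[0,0,0,0,0,-0.025,0.044],[0,0,0,0,0,-0.02,0.044],[0,0,0,0,0,0,0.044],[0,0,0,0,0,0,0.044]]]'
python3 - <<'E'
from h import *
rel(np.array([.562,-.180,.19]),RP)
E
```

```text
time_s: 17.65
tcp_pos: [0.4897, 0.2677, 0.0794]
ee_rot: [[0.983, 0.038, 0.177], [0.037, -0.999, 0.012], [0.178, -0.006, -0.984]]
wrist_force: [0.3, 0.1, 0.1]
gripper_width: 0.921
gripper_force: 0.0
t 17.65 turn units [-0.06 -0.04  0.  ] shift now-axes [-0.0044  0.0034  0.002 ] shift target-axes [-0.0044  0.0034  0.002 ]
time_s: 18.25
tcp_pos: [0.4886, 0.2672, 0.0793]
ee_rot: [[0.983, 0.04, 0.177], [0.038, -0.999, 0.012], [0.178, -0.005, -0.984]]
wrist_force: [-2.0, -0.2, 2.2]
gripper_width: 0.605
gripper_force: 30.0
time_s: 18.95
tcp_pos: [0.4706, 0.2659, 0.1776]
ee_rot: [[0.983, 0.039, 0.177], [0.038, -0.999, 0.012], [0.177, -0.006, -0.984]]
wrist_force: [1.0, -0.6, -1.3]
gripper_width: 0.609
gripper_force: 30.0
t 18.95 turn units [ 0.19 -2.91 14.69] shift now-axes [ 0.0753  0.4491 -0.0016] shift target-axes [ 0.4393 -0.0556 -0.106 ]
```

```bash
python3 -m handwheel '[[[0,0,0,0.0063,0.0375,0,0.044],[0,0,0,0.0063,0.0375,0,0.044],[0,0,0,0.0063,0.0375,0,0.044],[0,0,0,0.0063,0.0375,0,0.044],[0,0,0,0.0063,0.0375,0,0.044],[0,0,0,0.0063,0.0375,0,0.044],[0,0,0,0.0063,0.0375,0,0.044],[0,0,0,0.0063,0.0375,0,0.044],[0,0,0,0.0063,0.0375,0,0.044],[0,0,0,0.0063,0.0375,0,0.044],[0,0,0,0.0063,0.0375,0,0.044],[0,0,0,0.0063,0.0375,0,0.044]]]'
python3 -m handwheel '[[[0,-0.85,0,0,0,0,0.044],[0,-0.85,0,0,0,0,0.044],[0,0,1.4,0,0,0,0.044],[0,0,1.4,0,0,0,0.044],[0,0,1.4,0,0,0,0.044],[0,0,1.4,0,0,0,0.044],[0,0,1.4,0,0,0,0.044],[0,0,1.4,0,0,0,0.044],[0,0,1.4,0,0,0,0.044],[0,0,1.4,0,0,0,0.044],[0,0,1.4,0,0,0,0.044],[0,0,1.4,0,0,0,0.044]]]'
python3 -m handwheel '[[[0,0,0.6,0,0,0,0.044],[0,-0.67,0,0,0,0,0.044],[0,-0.67,0,0,0,0,0.044],[0,-0.67,0,0,0,0,0.044],[0,0,0,0,0,0,0.044]]]'
python3 - <<'E'
from h import *
rel(np.array([.5623,-.1838,.100]),RP)
E
```

```text
time_s: 20.15
tcp_pos: [0.5622, -0.1824, 0.1868]
ee_rot: [[0.984, 0.039, 0.174], [0.037, -0.999, 0.012], [0.174, -0.005, -0.985]]
wrist_force: [0.6, -0.7, 0.1]
gripper_width: 0.605
gripper_force: 30.0
time_s: 21.35
tcp_pos: [0.5621, -0.1808, 0.1866]
ee_rot: [[0.137, -0.991, -0.004], [-0.991, -0.137, 0.005], [-0.006, 0.003, -1.0]]
wrist_force: [0.1, -0.3, -0.8]
gripper_width: 0.608
gripper_force: 30.0
time_s: 21.85
tcp_pos: [0.5627, -0.1823, 0.1866]
ee_rot: [[0.076, -0.997, -0.019], [-0.974, -0.078, 0.214], [-0.215, 0.002, -0.977]]
wrist_force: [0.9, 0.3, -1.2]
gripper_width: 0.607
gripper_force: 30.0
t 21.85 turn units [ 0.02  0.07 -0.02] shift now-axes [0.0201 0.0004 0.0842] shift target-axes [0.0195 0.0006 0.0844]
```

```bash
python3 -m handwheel '[[[0.02,0.07,-0.02,0.004,0,0.014,0.044],[0,0,0,0.004,0,0.014,0.044],[0,0,0,0.004,0,0.014,0.044],[0,0,0,0.004,0,0.014,0.044],[0,0,0,0.004,0,0.014,0.044],[0,0,0,0,0,0,0.044],[0,0,0,0,0,0,0.044]]]'
python3 - <<'E'
from h import *
s=r.sense();p=np.array(s['tcp_pos']);rel(np.array([.5623,-.1838,.049]),RP)
s=cams.capture("side");t=cams.capture("top")
f=4;c=p-.0038*cx;c[2]+=.0076
a=cv2.resize(t[190:275,310:400,::-1],None,fx=f,fy=f,interpolation=cv2.INTER_CUBIC)
b=cv2.resize(s[170:290,260:360,::-1],None,fx=f,fy=f,interpolation=cv2.INTER_CUBIC)
for im,n,ox,oy in((a,"top",310,190),(b,"side",260,170)):
    draw(im,n,circ([.562,-.18,.04],[0,0,1],.033),f,ox,oy,(0,255,0));draw(im,n,circ(c,[0,0,1],.027),f,ox,oy,(0,0,255))
m=np.zeros((480,780,3),np.uint8);m[:340,:360]=a;m[:480,370:770]=b;cv2.imwrite("pics/m5.png",m)
E
```

```text
time_s: 22.55
tcp_pos: [0.5636, -0.1859, 0.1157]
ee_rot: [[0.082, -0.997, -0.015], [-0.975, -0.083, 0.206], [-0.206, -0.002, -0.979]]
wrist_force: [-0.0, 0.6, -1.2]
gripper_width: 0.611
gripper_force: 30.0
t 22.55 turn units [-0.01 -0.02  0.04] shift now-axes [0.0116 0.0013 0.0657] shift target-axes [0.0117 0.0011 0.0657]
```

View pics/m5.png

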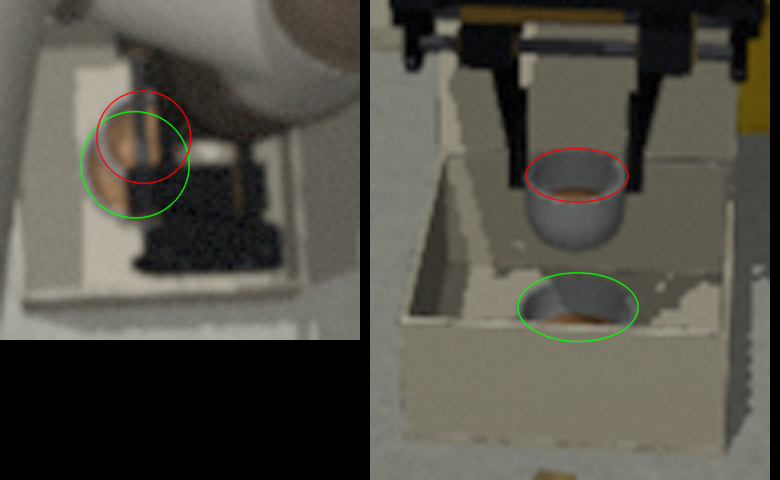

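The medium lid hangs level in the jaws at (577,175) in the side crop, above the large one at (577,305). Aligned within about 1–2 mm; I'll shift 1 mm toward -y and lower.

```bash
python3 -m handwheel '[[[0,0,0,0.0019,0.0002,0.01,0.044],[0,0,0,0.0019,0.0002,0.01,0.044],[0,0,0,0.0019,0.0002,0.01,0.044],[0,0,0,0.0019,0.0002,0.01,0.044],[0,0,0,0.0019,0.0002,0.01,0.044],[0,0,0,0.0019,0.0002,0.01,0.044],[0,0,0,0,0,0,0.044],[0,0,0,0,0,0,0.044]]]'
python3 -m handwheel '[[[0,0,0,0.0004,0,0.002,0.044],[0,0,0,0.0004,0,0.002,0.044],[0,0,0,0,0,0,0.044]]]'
python3 -m handwheel '[[[0,0,0,0.0004,0,0.002,0.044],[0,0,0,0,0,0,0.044]]]'
```

```text
time_s: 23.45
tcp_pos: [0.5625, -0.1847, 0.0547]
ee_rot: [[0.082, -0.997, -0.015], [-0.975, -0.083, 0.206], [-0.206, -0.002, -0.978]]
wrist_force: [-0.1, -1.1, -0.9]
gripper_width: 0.603
gripper_force: 30.0
time_s: 23.75
tcp_pos: [0.5624, -0.1846, 0.0509]
ee_rot: [[0.082, -0.997, -0.014], [-0.975, -0.083, 0.206], [-0.206, -0.003, -0.978]]
wrist_force: [0.2, 1.1, -1.4]
gripper_width: 0.603
gripper_force: 30.0
time_s: 23.95
tcp_pos: [0.5623, -0.1845, 0.0487]
ee_rot: [[0.082, -0.997, -0.015], [-0.975, -0.083, 0.206], [-0.207, -0.003, -0.978]]
wrist_force: [-0.3, 0.4, -0.3]
gripper_width: 0.608
gripper_force: 30.0
```

```bash
python3 -m handwheel '[[[0,0,0,0.0002,0,0.001,0.044],[0,0,0,0,0,0,0.044]]]'
python3 -m handwheel '[[[0,0,0,0.0002,0,0.001,0.044],[0,0,0,0,0,0,0.044]]]'
python3 -m handwheel '[[[0,0,0,0.0002,0,0.001,0.044],[0,0,0,0,0,0,0.044]]]'
```

```text
time_s: 24.15
tcp_pos: [0.5624, -0.1845, 0.0478]
ee_rot: [[0.082, -0.997, -0.014], [-0.975, -0.083, 0.206], [-0.206, -0.003, -0.978]]
wrist_force: [-0.0, -0.4, -0.4]
gripper_width: 0.607
gripper_force: 30.0
time_s: 24.35
tcp_pos: [0.5624, -0.1845, 0.0467]
ee_rot: [[0.082, -0.997, -0.015], [-0.975, -0.083, 0.206], [-0.206, -0.003, -0.978]]
wrist_force: [-0.7, 0.0, -1.0]
gripper_width: 0.608
gripper_force: 30.0
time_s: 24.55
tcp_pos: [0.5624, -0.1845, 0.0457]
ee_rot: [[0.082, -0.997, -0.015], [-0.975, -0.083, 0.206], [-0.206, -0.003, -0.978]]
wrist_force: [-0.2, -0.6, -1.0]
gripper_width: 0.609
gripper_force: 30.0
```

```bash
python3 -m handwheel '[[[0,0,0,0.0002,0,0.001,0.044],[0,0,0,0,0,0,0.044]]]'
python3 -m handwheel '[[[0,0,0,0.0002,0,0.001,0.044],[0,0,0,0,0,0,0.044]]]'
```

```text
time_s: 24.75
tcp_pos: [0.5625, -0.1846, 0.0454]
ee_rot: [[0.082, -0.997, -0.014], [-0.975, -0.083, 0.206], [-0.206, -0.003, -0.978]]
wrist_force: [-0.7, 1.0, 4.1]
gripper_width: 0.609
gripper_force: 30.0
time_s: 24.95
tcp_pos: [0.5626, -0.1846, 0.0453]
ee_rot: [[0.083, -0.996, -0.014], [-0.975, -0.084, 0.206], [-0.206, -0.003, -0.978]]
wrist_force: [-2.0, 0.8, 8.2]
gripper_width: 0.608
gripper_force: 30.0
```

Contact came at z 0.0454; seated on the liner I expected 0.046, so it's nested. Releasing and going for the small lid.

```bash
python3 -m handwheel '[[[0,0,0,0,0,-0.001,0.044],[0,0,0,0,0,0,0.066],[0,0,0,0,0,0,0.074],[0,0,0,0,0,0,0.074],[0,0,0,0,0,-0.01,0.074],[0,0,0,0,0,-0.03,0.074],[0,0,0,-0.005,0,-0.035,0.074],[0,0,0,-0.005,0,-0.035,0.074],[0,0,0,-0.003,0,-0.015,0.074],[0,1.0,0,0,0,0,0.074],[0,1.0,0,0,0,0,0.074],[0,0,0,0,0,0,0.074]]]'
python3 - <<'E'
from h import *
rel(grip('S')-.05*RG[:,2],RD)
E
```

```text
time_s: 26.15
tcp_pos: [0.5622, -0.1962, 0.1702]
ee_rot: [[0.086, -0.996, 0.002], [-0.996, -0.086, -0.003], [0.003, -0.002, -1.0]]
wrist_force: [0.0, 0.4, -0.5]
gripper_width: 0.852
gripper_force: 0.0
t 26.15 turn units [ 1.000e-02 -4.000e-02 -1.453e+01] shift now-axes [-0.2534  0.0559  0.0435] shift target-axes [-0.0683 -0.2502  0.0443]
```

```bash
python3 -m handwheel '[[[0,0,0,-0.042,0.009,0,0.074],[0,0,0,-0.042,0.009,0,0.074],[0,0,0,-0.042,0.009,0,0.074],[0,0,0,-0.042,0.009,0,0.074],[0,0,0,-0.042,0.009,0,0.074],[0,0,0,-0.042,0.009,0,0.074],[0,0,-1.4,0,0,0,0.068],[0,0,-1.4,0,0,0,0.068],[0,0,-1.4,0,0,0,0.068],[0,0,-1.4,0,0,0,0.068],[0,0,-1.4,0,0,0,0.068],[0,0,-1.4,0,0,0,0.068]]]'
python3 -m handwheel '[[[0,0,-1.4,0,0,0,0.068],[0,0,-1.4,0,0,0,0.068],[0,0,-1.4,0,0,0,0.068],[0,0,-1.4,0,0,0,0.068],[0,0,-0.5,0,0,0,0.068],[0,0.56,0,0,0,0.013,0.068],[0,0.56,0,0,0,0.013,0.068],[0,0.55,0,0,0,0.013,0.068],[0,0,0,0,0,0,0.068]]]'
python3 - <<'E'
from h import *
print(np.round(r.sense()['joints'],1));rel(grip('S'),RG)
E
```

```text
time_s: 27.35
tcp_pos: [0.489, 0.0488, 0.1697]
ee_rot: [[0.824, -0.567, 0.003], [-0.567, -0.824, -0.0], [0.002, -0.002, -1.0]]
wrist_force: [-0.2, 0.7, 0.0]
gripper_width: 0.78
gripper_force: 0.0
time_s: 28.25
tcp_pos: [0.488, 0.0472, 0.1285]
ee_rot: [[0.985, 0.03, 0.171], [0.03, -1.0, 0.002], [0.171, 0.003, -0.985]]
wrist_force: [-0.3, -0.5, -0.5]
gripper_width: 0.779
gripper_force: 0.0
[ 27.3  10.  -35.6   7.5 -35.8  58.6]
t 28.25 turn units [ 0.04  0.02 -0.06] shift now-axes [-0.0035 -0.0044  0.052 ] shift target-axes [-0.0036 -0.0042  0.052 ]
```

```bash
python3 -m handwheel '[[[0.04,0,-0.06,0,0,0,0.068],[0,0,0,0,0,0.01,0.068],[0,0,0,0,0,0.01,0.068],[0,0,0,0,0,0.01,0.068],[0,0,0,0,0,0,0.068],[0,0,0,0,0,0,0.068]]]'
python3 - <<'E'
from h import *
rel(grip('S'),RG)
E
```

```text
time_s: 28.85
tcp_pos: [0.4962, 0.049, 0.1002]
ee_rot: [[0.984, 0.037, 0.176], [0.037, -0.999, 0.008], [0.176, -0.001, -0.984]]
wrist_force: [0.2, 0.1, 0.4]
gripper_width: 0.78
gripper_force: 0.0
t 28.85 turn units [-0.01 -0.02  0.  ] shift now-axes [-0.0068 -0.0027  0.0227] shift target-axes [-0.0068 -0.0027  0.0227]
```

```bash
python3 -m handwheel '[[[0,0,0,-0.004,-0.0015,0.006,0.068],[0,0,0,-0.003,-0.001,0.006,0.068],[0,0,0,0,0,0.005,0.068],[0,0,0,0,0,0.005,0.068],[0,0,0,0,0,0,0.068],[0,0,0,0,0,0,0.068]]]'
python3 - <<'E'
from h import *
rel(grip('S'),RG)
E
```

```text
time_s: 29.45
tcp_pos: [0.4932, 0.0516, 0.0778]
ee_rot: [[0.984, 0.037, 0.177], [0.037, -0.999, 0.008], [0.177, -0.002, -0.984]]
wrist_force: [0.5, 0.2, 0.0]
gripper_width: 0.779
gripper_force: 0.0
t 29.45 turn units [-0.01 -0.03  0.  ] shift now-axes [-0.0001 -0.      0.0011] shift target-axes [-0.0001 -0.      0.0011]
```

```bash
python3 -m handwheel '[[[0,0,0,0,0,0.001,0.033],[0,0,0,0,0,0,0.033],[0,0,0,0,0,0,0.033],[0,0,0,0,0,0,0.033],[0,0,0,0,0,0,0.033],[0,0,0,0,0,0,0.033],[0,0,0,0,0,0,0.033]]]'
python3 -m handwheel '[[[0,0,0,0,0,-0.01,0.033],[0,0,0,0,0,-0.02,0.033],[0,0,0,0,0,-0.025,0.033],[0,0,0,0,0,-0.025,0.033],[0,0,0,0,0,-0.025,0.033],[0,0,0,0,0,0,0.033],[0,0,0,0,0,0,0.033]]]'
python3 - <<'E'
from h import *
rel(np.array([.5622,-.181,.19]),RP)
E
```

```text
time_s: 30.15
tcp_pos: [0.4933, 0.0516, 0.077]
ee_rot: [[0.984, 0.038, 0.177], [0.037, -0.999, 0.008], [0.177, -0.002, -0.984]]
wrist_force: [-1.3, 0.3, 1.5]
gripper_width: 0.471
gripper_force: 30.0
time_s: 30.85
tcp_pos: [0.4746, 0.0508, 0.181]
ee_rot: [[0.983, 0.037, 0.178], [0.036, -0.999, 0.009], [0.178, -0.003, -0.984]]
wrist_force: [-0.4, -0.9, -1.1]
gripper_width: 0.471
gripper_force: 30.0
t 30.85 turn units [ 0.2  -2.94 14.67] shift now-axes [0.0793 0.2349 0.0045] shift target-axes [ 0.231  -0.0689 -0.0583]
```

Gripped at a 41 mm opening, d ≈ 8.7 mm, so I expect contact at TCP z ≈ 0.059.

```bash
python3 -m handwheel '[[[0,0,0,0.0115,0.0335,0,0.033],[0,0,0,0.0115,0.0335,0,0.033],[0,0,0,0.0115,0.0335,0,0.033],[0,0,0,0.0115,0.0335,0,0.033],[0,0,0,0.0115,0.0335,0,0.033],[0,0,0,0.0115,0.0335,0,0.033],[0,0,0,0.0115,0.0335,0,0.033],[0,-0.85,0,0,0,0,0.033],[0,-0.85,0,0,0,0,0.033],[0,0,1.4,0,0,0,0.033],[0,0,1.4,0,0,0,0.033],[0,0,1.4,0,0,0,0.033]]]'
python3 -m handwheel '[[[0,0,1.4,0,0,0,0.033],[0,0,1.4,0,0,0,0.033],[0,0,1.4,0,0,0,0.033],[0,0,1.4,0,0,0,0.033],[0,0,1.4,0,0,0,0.033],[0,0,1.4,0,0,0,0.033],[0,0,1.4,0,0,0,0.033],[0,0,0.7,0,0,0,0.033],[0,-0.66,0,0,0,0,0.033],[0,-0.66,0,0,0,0,0.033],[0,-0.66,0,0,0,0,0.033],[0,0,0,0,0,0,0.033]]]'
python3 - <<'E'
from h import *
rel(np.array([.5622,-.181,.115]),RP)
E
```

```text
time_s: 32.05
tcp_pos: [0.5621, -0.1806, 0.1919]
ee_rot: [[0.918, -0.397, -0.004], [-0.397, -0.918, 0.002], [-0.005, -0.0, -1.0]]
wrist_force: [-0.0, -0.3, -0.0]
gripper_width: 0.47
gripper_force: 30.0
time_s: 33.25
tcp_pos: [0.5625, -0.1821, 0.1922]
ee_rot: [[0.064, -0.998, -0.016], [-0.976, -0.066, 0.208], [-0.209, 0.003, -0.978]]
wrist_force: [0.4, 0.0, 0.4]
gripper_width: 0.473
gripper_force: 30.0
t 33.25 turn units [-0.    0.01 -0.14] shift now-axes [0.0151 0.     0.0757] shift target-axes [0.015  0.0002 0.0758]
```

```bash
python3 -m handwheel '[[[0,0,-0.14,0.003,0,0.015,0.033],[0,0,0,0.003,0,0.015,0.033],[0,0,0,0.003,0,0.015,0.033],[0,0,0,0.003,0,0.015,0.033],[0,0,0,0.003,0,0.015,0.033],[0,0,0,0,0,0,0.033],[0,0,0,0,0,0,0.033]]]'
python3 - <<'E'
from h import *
s=r.sense();p=np.array(s['tcp_pos']);rel(np.array([.5622,-.181,.069]),RP)
s=cams.capture("side");t=cams.capture("top")
f=4;c=p.copy();c[2]+=.0087
a=cv2.resize(t[190:275,310:400,::-1],None,fx=f,fy=f,interpolation=cv2.INTER_CUBIC)
b=cv2.resize(s[170:290,260:360,::-1],None,fx=f,fy=f,interpolation=cv2.INTER_CUBIC)
for im,n,ox,oy in((a,"top",310,190),(b,"side",260,170)):
    draw(im,n,circ([.5622,-.181,.054],[0,0,1],.027),f,ox,oy,(0,255,0));draw(im,n,circ(c,[0,0,1],.021),f,ox,oy,(0,0,255))
m=np.zeros((480,780,3),np.uint8);m[:340,:360]=a;m[:480,370:770]=b;cv2.imwrite("pics/m6.png",m)
E
```

```text
time_s: 33.95
tcp_pos: [0.5625, -0.1795, 0.1171]
ee_rot: [[0.082, -0.996, -0.016], [-0.975, -0.084, 0.206], [-0.207, -0.001, -0.978]]
wrist_force: [0.8, 0.4, 0.4]
gripper_width: 0.466
gripper_force: 30.0
t 33.95 turn units [-0.   -0.01  0.04] shift now-axes [0.0114 0.0005 0.0468] shift target-axes [0.0114 0.0004 0.0468]
```

View pics/m6.png

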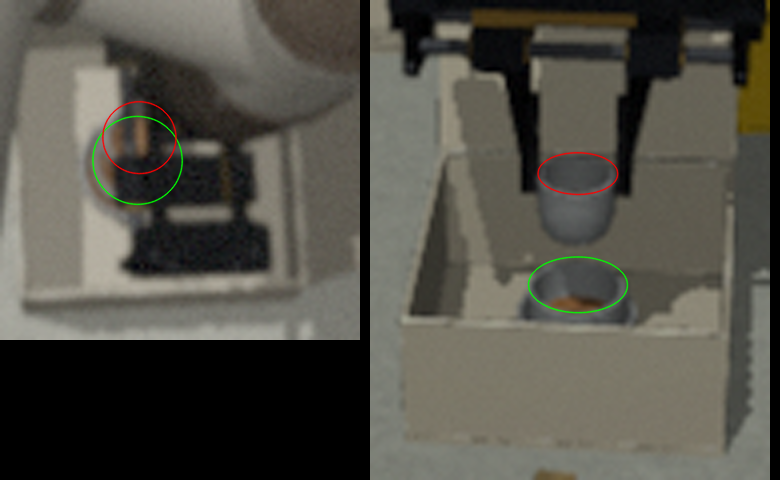

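The medium lid is seated level inside the large one at (578,285). The small lid is level above it at (577,175), aligned. Lowering.

```bash
python3 -m handwheel '[[[0,0,0,0.0023,0,0.0094,0.033],[0,0,0,0.0023,0,0.0094,0.033],[0,0,0,0.0023,0,0.0094,0.033],[0,0,0,0.0023,0,0.0094,0.033],[0,0,0,0.0023,0,0.0094,0.033],[0,0,0,0,0,0,0.033],[0,0,0,0,0,0,0.033]]]'
python3 -m handwheel '[[[0,0,0,0.0004,0,0.002,0.033],[0,0,0,0.0004,0,0.002,0.033],[0,0,0,0.0004,0,0.002,0.033],[0,0,0,0,0,0,0.033]]]'
python3 -m handwheel '[[[0,0,0,0.0002,0,0.001,0.033],[0,0,0,0.0002,0,0.001,0.033],[0,0,0,0,0,0,0.033]]]'
```

```text
time_s: 34.75
tcp_pos: [0.5631, -0.1814, 0.0689]
ee_rot: [[0.082, -0.997, -0.015], [-0.975, -0.083, 0.207], [-0.207, -0.002, -0.978]]
wrist_force: [0.9, -0.3, -0.9]
gripper_width: 0.469
gripper_force: 30.0
time_s: 35.15
tcp_pos: [0.5629, -0.1811, 0.063]
ee_rot: [[0.082, -0.997, -0.015], [-0.975, -0.083, 0.207], [-0.208, -0.003, -0.978]]
wrist_force: [-0.5, -0.2, -1.0]
gripper_width: 0.468
gripper_force: 30.0
time_s: 35.45
tcp_pos: [0.563, -0.1812, 0.061]
ee_rot: [[0.082, -0.997, -0.015], [-0.975, -0.083, 0.207], [-0.207, -0.003, -0.978]]
wrist_force: [-0.5, -0.4, 0.2]
gripper_width: 0.471
gripper_force: 30.0
```

```bash
python3 -m handwheel '[[[0,0,0,0.0002,0,0.001,0.033],[0,0,0,0,0,0,0.033]]]'
```

```text
time_s: 35.65
tcp_pos: [0.563, -0.1811, 0.06]
ee_rot: [[0.082, -0.997, -0.015], [-0.975, -0.083, 0.207], [-0.207, -0.003, -0.978]]
wrist_force: [-1.0, 0.5, 0.9]
gripper_width: 0.469
gripper_force: 30.0
```

```bash
python3 -m handwheel '[[[0,0,0,0.0002,0,0.001,0.033],[0,0,0,0,0,0,0.033]]]'
python3 -m handwheel '[[[0,0,0,0.0001,0,0.0005,0.033],[0,0,0,0,0,0,0.033]]]'
```

```text
time_s: 35.85
tcp_pos: [0.563, -0.1811, 0.0589]
ee_rot: [[0.082, -0.997, -0.015], [-0.975, -0.083, 0.207], [-0.208, -0.003, -0.978]]
wrist_force: [0.2, -1.3, -0.2]
gripper_width: 0.463
gripper_force: 30.0
time_s: 36.05
tcp_pos: [0.5631, -0.1812, 0.0585]
ee_rot: [[0.082, -0.997, -0.015], [-0.975, -0.083, 0.207], [-0.207, -0.003, -0.978]]
wrist_force: [-0.2, 0.2, -0.6]
gripper_width: 0.473
gripper_force: 30.0
```

```bash
python3 -m handwheel '[[[0,0,0,0.0002,0,0.001,0.033],[0,0,0,0,0,0,0.033]]]'
python3 -m handwheel '[[[0,0,0,0.0001,0,0.0005,0.033],[0,0,0,0,0,0,0.033]]]'
```

```text
time_s: 36.25
tcp_pos: [0.5632, -0.1811, 0.0583]
ee_rot: [[0.082, -0.996, -0.014], [-0.975, -0.084, 0.207], [-0.207, -0.003, -0.978]]
wrist_force: [-1.0, 0.8, 3.5]
gripper_width: 0.469
gripper_force: 30.0
time_s: 36.45
tcp_pos: [0.5632, -0.1812, 0.0583]
ee_rot: [[0.083, -0.996, -0.014], [-0.975, -0.084, 0.207], [-0.207, -0.003, -0.978]]
wrist_force: [-1.4, 0.4, 6.0]
gripper_width: 0.466
gripper_force: 30.0
```

Seated: contact at 0.0583 against about 0.059 expected. Releasing, rising above the cover and going round behind it.

```bash
python3 -m handwheel '[[[0,0,0,0,0,-0.001,0.033],[0,0,0,0,0,0,0.05],[0,0,0,0,0,0,0.06],[0,0,0,0,0,0,0.06],[0,0,0,0,0,-0.01,0.06],[0,0,0,0,0,-0.03,0.06],[0,0,0,-0.005,0,-0.035,0.06],[0,0,0,-0.005,0,-0.035,0.06],[0,1.0,0,0,0,0,0.06],[0,1.0,0,0,0,0,0.06],[0,0,0,0,0,-0.04,0],[0,0,0,0,0,-0.04,0]]]'
python3 -m handwheel '[[[0,0,0,0,0,-0.04,0],[0,0,0,0,0,-0.02,0],[0,0,0,0,0,0,0],[0,0,0,0,0,0,0]]]'
python3 - <<'E'
from h import *
t=cams.capture("top");s=cams.capture("side");cv2.imwrite("pics/t7.png",t[:,:,::-1]);cv2.imwrite("pics/s7.png",s[:,:,::-1])
rel(np.array([.56,-.41,.30]),RC)
E
```

```text
time_s: 37.65
tcp_pos: [0.5619, -0.1936, 0.2476]
ee_rot: [[0.085, -0.996, -0.002], [-0.996, -0.085, -0.001], [0.0, 0.002, -1.0]]
wrist_force: [1.3, -0.5, 1.2]
gripper_width: 0.582
gripper_force: 0.0
time_s: 38.05
tcp_pos: [0.5632, -0.1942, 0.3079]
ee_rot: [[0.083, -0.997, 0.004], [-0.997, -0.083, 0.0], [0.0, -0.004, -1.0]]
wrist_force: [-0.6, 0.4, -0.4]
gripper_width: 0.232
gripper_force: 0.0
t 38.15 turn units [-0.    0.    0.03] shift now-axes [0.2148 0.0206 0.0062] shift target-axes [0.2149 0.0199 0.0062]
```

```bash
python3 -m handwheel '[[[0,0,0,0.036,0.002,0,0],[0,0,0,0.036,0.002,0,0],[0,0,0,0.036,0.002,0,0],[0,0,0,0.036,0.002,0,0],[0,0,0,0.036,0.002,0,0],[0,0,0,0.036,0.002,0,0],[0,0,0,0,0,0.03,0],[0,0,0,0,0,0.03,0],[0,0,0,0,0,0.03,0],[0,0,0,0,0,0.01,0],[0,0,0,0,0,0,0]]]'
python3 -m handwheel '[[[0,0,0,-0.02,0,0,0],[0,0,0,-0.02,0,0,0],[0,0,0,-0.02,0,0,0],[0,0,0,-0.015,0,0,0],[0,0,0,-0.015,0,0,0],[0,0,0,-0.015,0,0,0],[0,0,0,-0.015,0,0,0],[0,0,0,-0.015,0,0,0],[0,0,0,-0.015,0,0,0],[0,0,0,-0.015,0,0,0]]]'
```

```text
time_s: 39.25
tcp_pos: [0.5687, -0.4101, 0.2048]
ee_rot: [[0.083, -0.997, -0.003], [-0.997, -0.083, 0.002], [-0.002, 0.002, -1.0]]
wrist_force: [-0.4, 0.5, -0.5]
gripper_width: 0.004
gripper_force: 0.0
time_s: 40.25
tcp_pos: [0.5559, -0.245, 0.2076]
ee_rot: [[0.083, -0.997, 0.003], [-0.997, -0.083, -0.0], [0.0, -0.003, -1.0]]
wrist_force: [-0.7, -0.5, 0.6]
gripper_width: 0.006
gripper_force: 0.1
```

```bash
python3 -m handwheel '[[[0,0,0,-0.012,0,0,0],[0,0,0,-0.012,0,0,0],[0,0,0,-0.012,0,0,0],[0,0,0,-0.012,0,0,0],[0,0,0,-0.012,0,0,0],[0,0,0,-0.012,0,0,0],[0,0,0,-0.012,0,0,0],[0,0,0,0,0,0,0],[0,0,0,0,0,0,0],[0,0,0,0,0,0,0],[0,0,0,0,0,0,0],[0,0,0,0,0,0,0]]]'
python3 -m handwheel '[[[0,0,0,0,0,-0.03,0],[0,0,0,-0.04,0,-0.03,0],[0,0,0,-0.04,0,0,0],[0,0,0,-0.04,0,0,0],[0,0,0,-0.04,0,0,0],[0,0,0,-0.04,0,0,0],[0,0,0,-0.04,0,0,0],[0,0,0,-0.04,0,0,0],[0,0,0,0,0,0,0]]]'
python3 - <<'E'
from h import *
t=cams.capture("top");s=cams.capture("side")
m=np.zeros((480,800,3),np.uint8);m[:,:400]=t[:,100:500,::-1];m[:,400:]=s[:,120:520,::-1];cv2.imwrite("pics/m8.png",m)
E
```

```text
time_s: 41.45
tcp_pos: [0.5491, -0.1629, 0.2076]
ee_rot: [[0.083, -0.997, 0.003], [-0.997, -0.083, -0.0], [0.001, -0.003, -1.0]]
wrist_force: [0.4, -0.0, 0.9]
gripper_width: 0.001
gripper_force: 0.0
time_s: 42.35
tcp_pos: [0.5255, 0.1201, 0.2674]
ee_rot: [[0.088, -0.996, 0.003], [-0.996, -0.088, 0.0], [-0.0, -0.003, -1.0]]
wrist_force: [-0.2, -0.2, 0.8]
gripper_width: 0.008
gripper_force: 0.0
```

View pics/m8.png

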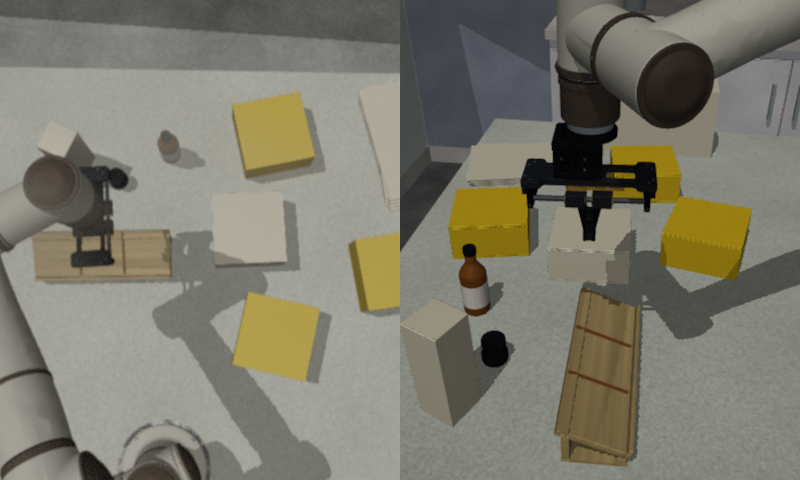

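The cover lies flat and shut on the carton at (249,229) top and (590,245) side. The rack is empty, the bottle, jar and tall carton are unmoved, and the arm is clear. Handing in.

```bash
python3 -c "
from station import r
print(r.finish_job())"
```

```text
the job is handed in; nothing more can be done
None
```

The three lids are nested crown-down in the carton, largest at the bottom, the cover is shut and the bystanders are unmoved; the job was handed in at about 42 s. The final picture shows the closed cover but not the lids, whose seating was checked by contact height.

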